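# Fold out the panel hook and hang up the push block

## Task

Fold the flat steel hook on the green panel all the way out, and only then take the wooden push block off its sloping cradle and hang it on the hook by the middle of its handle, so that it hangs still and about level from the hook alone. Leave the hook fully out, and do not shift the bundle of slats, the tin or the offcut.

Things in the scene. Friction and masses are not known exactly. Their poses are not given: they have to be found in the camera images.
- panel: Fixed upright green steel panel on the table, 200 wide (x), 14 thick, 312 high. Origin on the table at the middle of its front face; z up. The face looks along its -y (roughly the robot's left). A cap (heights 300 to 312) juts 22 over the face along the top, so the hook is reached at a slant from in front. A foot plate 8 high reaches 110 behind the face (+y).
- hook (a joint): Folding hook's angle, rad: 0 = folded straight up along the panel, 1.571 = fully out, level, on its stop. It turns about a level axis along the panel's x: the free end swings outward (panel -y) and down. Starts at 0 to 0.25. Stiff hinge (0.15 N m, about 1.7 N at 90 mm): it stays where left; the stop carries the load when fully out.
- hook_hinge (a point): Point on the hook's hinge axis, mid-width of the panel, 130 above the table, 30 in front of the panel's face. Its frame turns with the hook: x along the hinge axis (= panel x), z along the arm to its free end. The hook is a steel bar 16 wide (x), 12 thick (y, centred on the axis), reaching 125 from the hinge along z.
- hook_seat (a point): Point on the hook's +y face (the upper face when fully out), mid-width, 70 from the hinge along the arm. Same axes as hook_hinge: when fully out, y is up and z points away from the panel. The good place for the handle to rest.
- hook_end (a point): Middle of the hook's free end, 125 from the hinge along the arm. Axes as hook_hinge. The last 12 of the arm (113 to 125 from the hinge) carries a lip, as wide as the bar, standing 16 off the bar's +y side: towards the panel when folded, upward when fully out.
- cradle: Fixed plywood cradle, 110 (x) by 200 (y), highest edge 73. Origin on the table under its middle, z up. Its top slopes at 30 degrees, low edge towards its -x (roughly to the robot), with a stop strip that rises 13 along the low edge. The slope's middle lies 50 above the table over the origin.
- push_block: Wooden push block, 0.25 to 0.49 kg, alike both ways round. Base 70 (x) by 180 (y) by 20. On it a D handle along y: two posts 20 (x) by 16 (y) at y = -63 and 63, and a bar 20 thick (x), 142 long, 86 to 108 above the underside; opening under it 66 high, 110 long. Origin mid-underside, z up. Starts on the cradle's slope, its z leaning 30 deg to the cradle's -x, y along the cradle's y.
- handle_mid (a point): Centre of the push block's handle bar, 97 above the underside. Axes of push_block.
- slats: Bystander: strapped bundle of parquet slats, 200 by 115 by 51 high. Origin at the middle of its underside.
- tin: Bystander: closed metal tin, 80 in diameter, 70 high. Origin at the middle of its underside.
- offcut: Bystander: wooden block 100 by 70 by 45 high. Origin at the middle of its underside.
Not all that is in view belongs to the job. Leave any orange or turquoise look-alike of the push_block alone.

How it is judged:
By the outcome, as a careful person would: the job done as asked, in the order asked, and still so for the second after the job is handed in, with the robot touching nothing.
It also fails if it takes over 69 s, if anything falls off the work surface, if the arm or the gripper's body presses on something with over 40 N, if the wrist force passes 120 N, or if a joint passes its speed limit or range.

## Robot

A 6-joint arm with a two-finger parallel gripper is mounted at the origin on the work surface. World frame = base frame: x ahead of the robot, y to its left, z up, the work surface at z = 0. Lengths are in m, angles in degrees, forces in N, time in s.
With the tool pointing down it reaches from about 0.375 to 0.9 m from the base axis. Payload 3.1 kg.
Tool frame: the origin (TCP) lies at the very end of the fingers, on their centre line; the grasp point (between the pads) lies 19 mm behind it; z points along the fingers, y is the line along which they close (so a half turn about z gives the same grasp; the last joint's range is limited). The gripper opens to 87 mm and grips with 3 to 60 N. Pads are 19 mm wide; open, the fingers measure 117 mm over their backs; the gripper's body (75 mm by 190 mm) begins 51 mm behind the grasp point.
Start: joints at [63.283, 30.224, 82.088, -0, 67.689, -10.227], TCP at [0.177, 0.599, 0.223] pointing down, gripper open.
Joint ranges: [-176.69, 176.69], [-43.24, 126.21], [12.49, 139.97], [-82, 262], [0, 151.66], [-163.58, 163.58]. Speed limits (degrees/s): [159.86, 159.86, 180, 180, 180, 180].

## Interface

Orientations are given as a 3x3 rotation matrix whose columns are the frame's x, y, z axes.
In Python, from rig import bot, imaging gives the robot as it stands.
- The arm moves only by the tool drive_tool, never from a script. Its argument "deltas" is text: rows parted by semicolons, each of 5 numbers parted by spaces: the finger opening in mm, from 0 to 87, then the shift along the world's x, y, z in mm, then the turn about the world's z in rad. In form: jaw dx dy dz twist; .... A call has 1 to 12 rows; each row is the pose to reach, as a shift and turn from the pose commanded when the call began; what a row does not reach only later rows make up. A row lasts 1/10 s, in which the tool goes at most 50 mm and 8.59 degrees, less where a joint would pass 70% of its speed; a pose out of reach is approached as far as the arm can. A call with a gripper value outside its range is refused whole. The fingers move at their own pace and stop on an object; the grip force is fixed at half the most. Time passes only in rows, so rows that repeat a pose let the fingers close. It gives the time, the measured TCP pose, the force, the opening and the grip force at its end, in the units of the state.
- bot.read_state(): the state, without advancing time (a new reading comes with each control period).
- imaging.capture(name): name is "side" or "top"; returns the picture (384x512x3 uint8, red, green, blue); there is no depth.
- imaging.camera_model(name): a dict with "fx", "fy", "cx", "cy" (pixels), "dist" ([k1, k2, p1, p2, k3] as OpenCV has them; the pictures are not rectified), "T" (4x4, takes a point from camera to world coordinates). Camera axes: x right, y down, z forward; pixel columns grow to the right and rows downward; lengths in m; the calibration is good to about 2 mm. A picture is of the moment at which its call begins. camera_model takes no time and is no camera call.
- bot.hand_in(): hands the job in; it is judged then, once.
The state is a dict: "time_s": time; "joint_positions": joint angles; "qvel": joint speeds; "tau": joint torques, N m; "position": TCP position; "tcp_rot": TCP orientation; "force": force on the tool from outside, world axes, zero at the start; "moment": the same for the moment, N m; "opening": opening from 0.0 (shut) to 1.0 (fully open); "grasp_force": force on a finger pad.
Only numpy, scipy, OpenCV 4.12 (cv2) and the standard library are available. Lean on these libraries where they do the work, as an engineer would, in place of code of your own. Each camera call takes 0.05 s, during which the arm holds its last target. There are 200 camera calls.

## Working session

There is one attempt and no reset: what is moved stays moved. The work goes in short steps, Python scripts to look and compute and a tool call to move; the robot and the scene stay as the last step left them, time stands still between calls to the robot, and variables do not carry over. Pictures are saved under pics/ and viewed, at most 10 in all, crops included, and the job is handed in when it is done.

Besides the shell and the picture viewer there is one more tool, called after "Emit:" as a command line: name --argument value ..., lists and objects as JSON in quotes. drive_tool: Moves the arm, as the interface text tells. Its arguments: {"type":"object","properties":{"deltas":{"type":"string"}},"required":["deltas"]}

```bash
mkdir -p pics
python3 - <<'E'
from rig import bot, imaging
import cv2,numpy as np
for n in("side","top"):
    im=imaging.capture(n); cv2.imwrite(f"pics/{n}0.png",im[:,:,::-1]); np.save(f"pics/{n}0.npy",im)
    m=imaging.camera_model(n); print(n,m["fx"],m["fy"],m["cx"],m["cy"],m["dist"]);print(np.round(m["T"],3))
s=bot.read_state();print(s["tcp_rot"],s["position"],s["time_s"])
E
```

```text
side 349.0606103786015 349.0606103786015 255.3639074177989 195.1543582765167 [-0.10124894  0.          0.          0.          0.        ]
[[ 0.804 -0.411  0.429  0.122]
 [-0.594 -0.533  0.603 -0.461]
 [-0.019 -0.74  -0.673  0.803]
 [ 0.     0.     0.     1.   ]]
top 410.34847387487713 410.34847387487713 253.40192638065363 188.8938005494534 [0.01556725 0.         0.         0.         0.        ]
[[-0.016 -0.996  0.091  0.425]
 [-1.     0.017  0.009  0.091]
 [-0.011 -0.091 -0.996  1.276]
 [ 0.     0.     0.     1.   ]]
[[-9.58865518e-01  2.83859434e-01 -8.60200485e-04]
 [ 2.83860536e-01  9.58864046e-01 -1.71421163e-03]
 [ 3.38220174e-04 -1.88787539e-03 -9.99998161e-01]] [0.17708349 0.59870996 0.22167523] 0.1
```

View pics/side0.png

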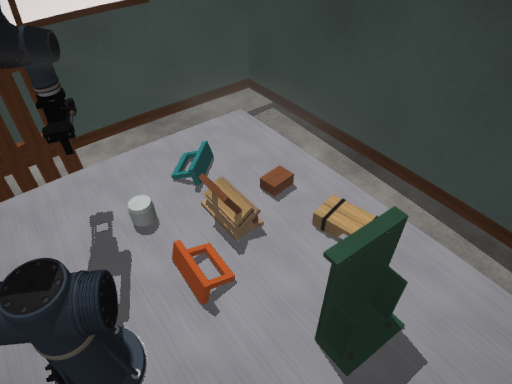

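View pics/top0.png

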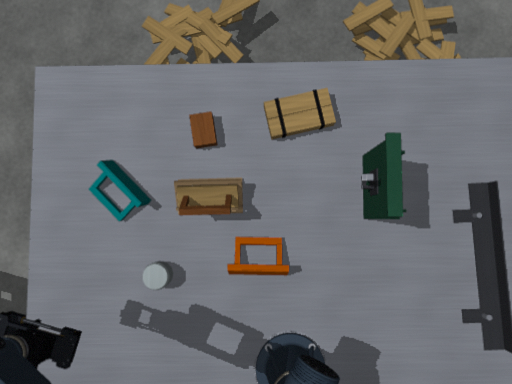

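Side view: the block on its cradle is at about (230,205), and the panel at about (360,290) is seen from behind, with the hook hidden. Top view: the block handle is at about (206,208), and the folded hook is at about (370,180) on the panel face, which looks towards world +y. I'll enlarge these areas.

Run:
```python
import cv2,numpy as np
a=cv2.imread("pics/top0.png");b=cv2.imread("pics/side0.png")
f=lambda im,x,y,w,h,s:cv2.resize(im[y:y+h,x:x+w],None,fx=s,fy=s,interpolation=cv2.INTER_CUBIC)
A=f(a,165,165,90,60,4.4);B=f(a,350,125,65,100,4.4);C=f(b,190,165,85,75,4.4)
o=np.zeros((600,800,3),np.uint8)
o[:A.shape[0],:A.shape[1]]=A;o[:B.shape[0],400:400+B.shape[1]]=B;o[268:268+C.shape[0],:C.shape[1]]=C[:332]
cv2.imwrite("pics/crop1.png",o)
```

```text
(no output)
```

View pics/crop1.png

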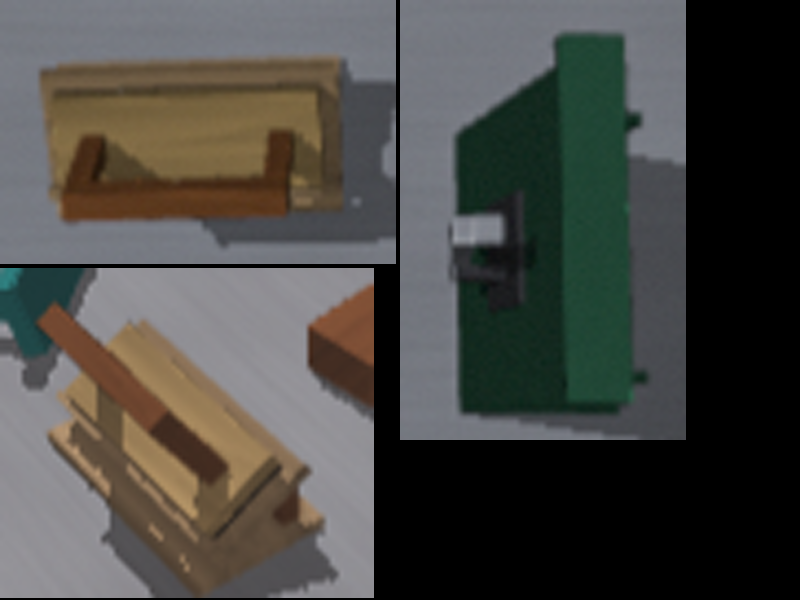

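The crop shows, in top-view pixels:
- **Handle bar:** about cols 179–230, rows 206–214.
- **Hook end with lip:** a bright patch, about cols 362–373, rows 173–181.
- **Cap:** bright green, about cols 386–403, rows 133–216.

In the side view the handle runs from about (200,177) to (240,210). Next I'll measure these.

```bash
cat > h.py <<'E'
import cv2,numpy as np
from rig import bot,imaging
def ray(n,uv):
    m=imaging.camera_model(n);K=np.array([[m["fx"],0,m["cx"]],[0,m["fy"],m["cy"]],[0,0,1]])
    p=cv2.undistortPoints(np.array(uv,float).reshape(-1,1,2),K,np.array(m["dist"])).reshape(-1,2)
    T=np.array(m["T"]);return T[:3,3],np.c_[p,np.ones(len(p))]@T[:3,:3].T
def plane(n,uv,z):
    o,d=ray(n,uv);return o+d*((z-o[2])/d[:,2])[:,None]
def tri(uvt,uvs):
    o1,d1=ray("top",uvt);o2,d2=ray("side",uvs);out=[]
    for a,b in zip(d1,d2):
        s=np.linalg.lstsq(np.c_[a,-b],o2-o1,rcond=None)[0]
        p,q=o1+s[0]*a,o2+s[1]*b;out.append(np.r_[(p+q)/2,np.linalg.norm(p-q)])
    return np.array(out)
def blob(im,lo,hi,box):
    h=cv2.cvtColor(im,cv2.COLOR_RGB2HSV);m=cv2.inRange(h,lo,hi);x,y,w,g=box
    k=np.zeros_like(m);k[y:y+g,x:x+w]=m[y:y+g,x:x+w]
    c=max(cv2.findContours(k,0,2)[0],key=cv2.contourArea)
    return c,cv2.boxPoints(cv2.minAreaRect(c))
E
python3 - <<'E'
from h import *
np.set_printoptions(precision=4,suppress=True)
t=np.load("pics/top0.npy");s=np.load("pics/side0.npy")
ht=cv2.cvtColor(t,cv2.COLOR_RGB2HSV);hs=cv2.cvtColor(s,cv2.COLOR_RGB2HSV)
print("hsv handle top",ht[210,205],ht[200,185],"base",ht[190,205],"side",hs[190,215],hs[205,233],"cap",ht[170,394],"face",ht[170,378],"hook",ht[177,368],ht[185,364])
c,b=blob(t,(5,110,40),(13,255,255),(165,165,90,60));print("topH",b,cv2.contourArea(c))
c,b=blob(s,(0,90,20),(13,255,255),(195,165,55,60));print("sideH",b,cv2.contourArea(c))
c,b=blob(t,(60,80,60),(90,255,255),(380,125,40,100));print("cap",b);print(plane("top",b,.312))
c,b=blob(t,(0,0,120),(179,60,255),(355,165,25,25));print("hook",b);print(plane("top",b,.25))
ends=tri([(179.5,209.8),(230.3,209.5)],[(201,177.5),(239.5,209.5)]);print(ends)
E
```

```text
hsv handle top [ 13 180  92] [ 13 176  71] base [ 19 121 118] side [ 11 145 107] [ 11 129  65] cap [ 77 135  70] face [77 97 42] hook [111  24 140] [110  14  54]
topH [[178.6227 196.1519]
 [229.9983 194.9286]
 [230.4352 213.2754]
 [179.0595 214.4986]] 410.5
sideH [[198. 177.]
 [203. 172.]
 [241. 210.]
 [236. 215.]] 313.0
cap [[385.5246 133.0351]
 [400.3258 132.6827]
 [402.3088 215.9688]
 [387.5077 216.3212]]
[[ 0.6412 -0.2166  0.312 ]
 [ 0.6413 -0.2515  0.312 ]
 [ 0.4439 -0.2466  0.312 ]
 [ 0.4436 -0.2123  0.312 ]]
hook [[355. 165.]
 [372. 165.]
 [372. 189.]
 [355. 189.]]
[[ 0.5749 -0.1564  0.25  ]
 [ 0.5741 -0.199   0.25  ]
 [ 0.5136 -0.1964  0.25  ]
 [ 0.5143 -0.1541  0.25  ]]
[[0.4717 0.311  0.1263 0.0069]
 [0.4876 0.161  0.0941 0.0307]]
```

Run:
```python
from h import *
np.set_printoptions(precision=4,suppress=True)
def proj(n,P):
    m=imaging.camera_model(n);T=np.linalg.inv(m["T"]);K=np.array([[m["fx"],0,m["cx"]],[0,m["fy"],m["cy"]],[0,0,1]])
    return cv2.projectPoints(np.array(P,float),cv2.Rodrigues(T[:3,:3])[0],T[:3,3],K,np.array(m["dist"]))[0].reshape(-1,2)
t=np.load("pics/top0.npy");s=np.load("pics/side0.npy")
for z in (.09,.11,.13,.145,.16):
    P=plane("top",[(179.3,210.3),(230.8,210.3)],z);print(z,P[:,:2].ravel(),proj("side",P).ravel())
# check calibration: tin/offcut/orange centres on table
hs=[(n,blob(im,(3,190,120),(12,255,255),(150,200,200,130) if n=="side" else (200,220,110,80))[0]) for n,im in(("top",t),("side",s))]
for n,c in hs: print(n,cv2.boundingRect(c))
c,_=blob(t,(60,80,50),(90,255,255),(350,125,60,100))
pts=cv2.approxPolyDP(c,3,True).reshape(-1,2);print("panel top poly",pts.tolist())
g=cv2.cvtColor(t,cv2.COLOR_RGB2GRAY);print(g[168:194,356:384])
```

```text
0.09 [0.4749 0.3169 0.4724 0.1679] [203.4431 184.9493 228.6045 211.8073]
0.11 [0.474  0.3131 0.4716 0.1666] [203.0632 180.8085 228.119  207.2209]
0.13 [0.4732 0.3093 0.4708 0.1653] [202.6736 176.5442 227.6201 202.4969]
0.145 [0.4726 0.3064 0.4702 0.1643] [202.3748 173.262  227.2367 198.8602]
0.16 [0.4719 0.3036 0.4696 0.1633] [202.0701 169.9051 226.8452 195.1403]
top (288, 270, 1, 2)
side (174, 241, 60, 47)
panel top poly [[387, 133], [388, 216], [401, 216], [403, 151], [400, 134]]
[[120 118 118 118 118 119 100  46  32  32  35  30  34  32  32  34  32  33
   32  32  35  41  36  32  30  32  34  29]
 [119 118 119 120 118 121 100  45  33  33  35  31  36  33  34  36  34  31
   29  30  40  48  37  33  31  31  31  33]
 [120 121 119 121 120 120 100  45  32  34  33  32  31  33  34  31  31  33
   28  28  40  48  36  31  33  33  31  33]
 [121 122 122 121 121 121 100  45  32  35  34  33  33  34  30  32  27  27
   28  30  39  48  35  34  32  29  33  35]
 [121 120 120 121 120 120  99  44  30  32  31  34  32  32  32  29  30  29
   28  26  39  46  36  33  29  33  32  33]
 [121 119 119 118 120 120  9
[... 1729 characters left out ...]
117 118 119 118 117  92  81  39  28  30  33  29  33  29  31  35  34  36
   27  29  32  47  40  33  34  33  33  32]
 [116 114 116 115 117 108 102  44  27  28  29  31  22  22  19  17  24  27
   27  29  34  47  39  32  31  33  34  32]
 [115 114 116 114 116 117 115  50  30  32  32  32  20  14  25  24  29  29
   24  26  31  47  38  32  32  32  31  34]
 [116 117 117 115 116 119 115  52  30  35  33  35  19  21  29  28  27  28
   31  28  31  47  39  34  31  30  34  31]
 [118 118 118 119 119 121 120  51  33  32  31  32  31  28  29  28  29  29
   27  29  29  49  41  33  33  35  34  31]
 [120 118 118 119 119 120 118  49  32  33  34  35  35  34  29  26  29  28
   29  27  26  40  39  32  33  32  34  34]]
```

Emit:
drive_tool --deltas "87 20 -40 40 -0.13; 87 40 -80 80 -0.26; 87 60 -115 110 -0.39; 87 80 -155 130 -0.52; 87 100 -195 138 -0.65; 87 120 -235 138 -0.78; 87 140 -275 138 -0.91; 87 160 -315 138 -1.04; 87 180 -355 138 -1.17; 87 200 -395 138 -1.305; 87 220 -430 138 -1.305; 87 220 -430 138 -1.305"

```text
time_s: 1.3
position: [0.3996, 0.1656, 0.3603]
tcp_rot: [[0.029, 1.0, 0.001], [1.0, -0.029, -0.002], [-0.002, 0.001, -1.0]]
force: [-0.8, 0.9, -0.1]
opening: 1.002
grasp_force: 0.0
```

Emit:
drive_tool --deltas "60 20 -40 0 0; 60 40 -80 0 0; 60 60 -120 0 0; 60 80 -160 0 0; 60 100 -200 0 0; 60 120 -240 0 0; 60 147 -280 0 0; 60 147 -280 0 0; 60 147 -280 0 0"

```text
time_s: 2.2
position: [0.5443, -0.1105, 0.3595]
tcp_rot: [[0.023, 1.0, -0.002], [1.0, -0.023, 0.002], [0.002, -0.002, -1.0]]
force: [-0.1, 1.4, -0.2]
opening: 0.691
grasp_force: 0.0
```

Emit:
drive_tool --deltas "60 0 -30 0 0; 60 0 -63 -20 0; 60 0 -63 -60 0; 60 0 -63 -95 0; 60 0 -63 -119 0; 60 0 -63 -119 0; 0 0 -63 -119 0; 0 0 -63 -119 0; 0 0 -63 -119 0; 0 0 -63 -119 0; 0 0 -63 -119 0; 0 0 -63 -119 0"

```text
time_s: 3.4
position: [0.5444, -0.1738, 0.2419]
tcp_rot: [[0.022, 1.0, 0.001], [1.0, -0.022, -0.0], [-0.0, 0.001, -1.0]]
force: [0.1, 0.4, -0.3]
opening: 0.231
grasp_force: 0.0
```

Emit:
drive_tool --deltas "0 0 0 0 0; 0 0 0 0 0; 0 0 0 0 0"

```text
time_s: 3.7
position: [0.5442, -0.1738, 0.2418]
tcp_rot: [[0.022, 1.0, -0.0], [1.0, -0.022, -0.0], [-0.0, -0.0, -1.0]]
force: [-1.3, -0.4, 1.9]
opening: 0.177
grasp_force: 30.0
```

Emit:
drive_tool --deltas "0 0 10 -2 0; 0 0 20 -6 0; 0 1 36 -14 0; 0 1 50 -25 0; 0 1 63 -38 0; 0 2 74 -52 0; 0 2 83 -68 0; 0 2 89 -85 0; 0 2 93 -103 0; 0 2 93 -118 0; 0 2 93 -124 0; 0 2 93 -126 0"

```text
time_s: 4.9
position: [0.5468, -0.0771, 0.1195]
tcp_rot: [[0.022, 1.0, 0.002], [1.0, -0.022, 0.004], [0.004, 0.002, -1.0]]
force: [-10.0, 6.6, 42.1]
opening: 0.178
grasp_force: 30.0
```

Run:
```python
from h import *
im=imaging.capture("top");cv2.imwrite("pics/top1.png",cv2.resize(im[120:240,300:420,::-1],None,fx=5,fy=5,interpolation=2))
print(bot.read_state()["force"])
```

```text
[-6.82546188  7.07607967 31.9436337 ]
```

View pics/top1.png

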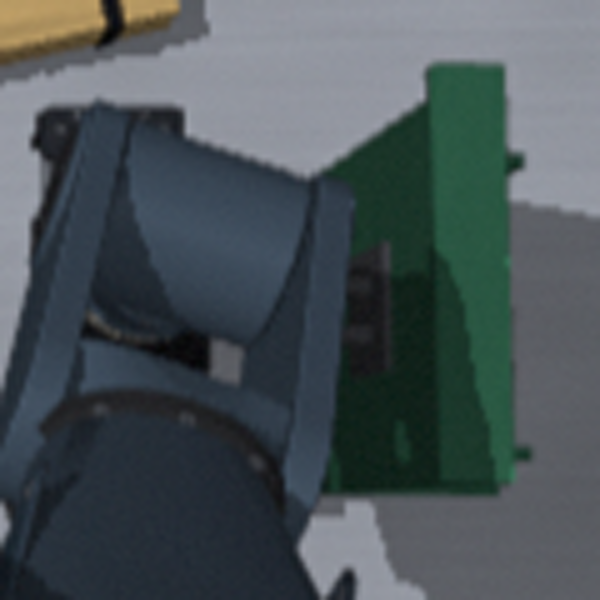

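The picture shows the arm over the hook with the panel undisturbed. The 42 N upward reaction means the hook is on its stop. Next I release, rise and move over the block.

Emit:
drive_tool --deltas "60 0 0 0 0; 60 0 0 4 0; 60 0 0 4 0; 60 0 0 4 0; 60 0 0 30 0; 87 0 0 80 0; 87 0 0 130 0; 87 0 30 165 0; 87 0 70 165 0.02; 87 -20 120 165 0.02; 87 -35 165 165 0.02; 87 -35 165 165 0.02"

```text
time_s: 6.15
position: [0.5079, 0.0894, 0.2797]
tcp_rot: [[-0.004, 1.0, -0.004], [1.0, 0.004, 0.003], [0.003, -0.004, -1.0]]
force: [-0.0, -0.5, -0.1]
opening: 0.995
grasp_force: 0.0
```

Run:
```python
from h import *
im=imaging.capture("top");cv2.imwrite("pics/top2.png",cv2.resize(im[120:240,300:420,::-1],None,fx=5,fy=5,interpolation=2))
print(bot.read_state()["position"])
```

```text
[0.5096435  0.08709437 0.2799251 ]
```

View pics/top2.png

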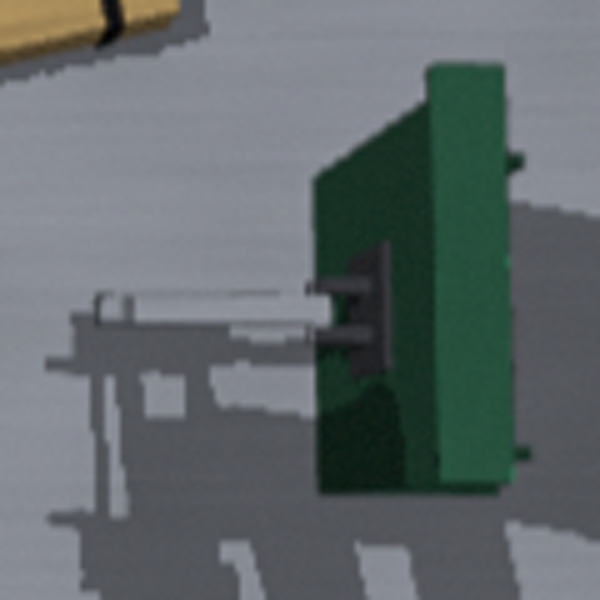

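The hook is fully out, straight and level. Its end is at about (319.5,181.8) in the top view, with the lip edge at about col 326.5.

Run:
```python
from h import *
np.set_printoptions(precision=4,suppress=True)
print(plane("top",[(319.6,181.6),(326.5,181.6),(365,181.8)],.136));print(plane("top",[(320.5,181.8),(326.5,181.8)],.152))
```

```text
[[ 0.5465 -0.0838  0.136 ]
 [ 0.5462 -0.103   0.136 ]
 [ 0.5438 -0.2098  0.136 ]]
[[ 0.5442 -0.0838  0.152 ]
 [ 0.544  -0.1003  0.152 ]]
```

Emit:
drive_tool --deltas "87 -15 70 0 0; 87 -36 120 0 0; 87 -36 172 0 0; 87 -36 172 0 0; 87 -36 172 -40 0; 87 -36 172 -80 0; 87 -36 172 -120 0; 87 -36 172 -150 0; 87 -36 172 -160 0; 87 -36 172 -160 0; 87 -36 172 -160 0"

```text
time_s: 7.3
position: [0.4769, 0.2561, 0.1214]
tcp_rot: [[0.003, 1.0, 0.002], [1.0, -0.003, 0.001], [0.001, 0.002, -1.0]]
force: [0.5, 0.2, 0.0]
opening: 0.998
grasp_force: 0.0
```

Emit:
drive_tool --deltas "87 -2 6 -3 0; 87 -2 6 -3 0; 0 -2 6 -3 0; 0 -2 6 -3 0; 0 -2 6 -3 0; 0 -2 6 -3 0; 0 -2 6 -3 0; 0 -2 6 -3 0; 0 -2 6 -3 0; 0 -2 6 -3 0; 0 -2 6 -3 0; 0 -2 6 -3 0"

```text
time_s: 8.5
position: [0.472, 0.2622, 0.1175]
tcp_rot: [[0.002, 1.0, -0.003], [1.0, -0.002, -0.0], [-0.0, -0.003, -1.0]]
force: [-4.6, 0.1, 2.5]
opening: 0.3
grasp_force: 27.5
```

Run:
```python
from h import *
a=imaging.capture("top");b=imaging.capture("side")
o=np.hstack([cv2.resize(a[150:230,160:250],None,fx=4,fy=4),cv2.resize(b[150:230,185:285],None,fx=4,fy=4)])
cv2.imwrite("pics/grip.png",o[:,:,::-1])
s=bot.read_state();print(s["position"],s["opening"]*87,s["grasp_force"],s["force"],s["moment"])
```

```text
[0.47203998 0.26215951 0.11749306] 26.298473622990656 27.49091380275786 [-4.771931    0.29035893  3.41644145] [-0.07698029  0.7067751   0.02350276]
```

View pics/grip.png

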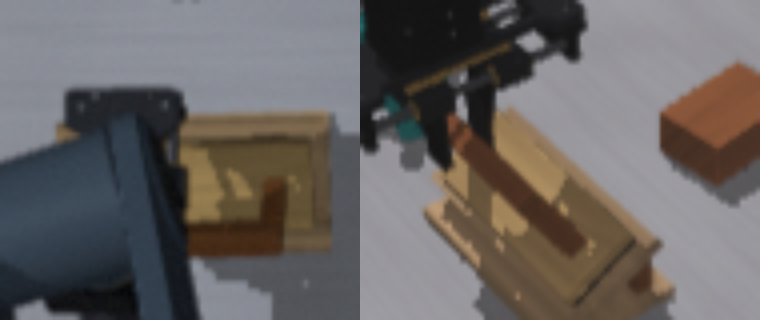

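The fingers hold the handle at the left part of the bar, and the bar is still partly tilted (opening 26 mm). I lift gently so that it squares up.

Emit:
drive_tool --deltas "0 0 0 8 0; 0 0 0 15 0; 0 0 0 22 0; 0 0 0 30 0; 0 0 0 40 0; 0 0 0 55 0; 0 0 0 75 0; 0 0 0 100 0; 0 0 0 130 0; 0 0 0 160 0; 0 0 0 160 0; 0 0 0 160 0"

```text
time_s: 9.8
position: [0.4731, 0.2623, 0.2779]
tcp_rot: [[0.002, 1.0, 0.001], [1.0, -0.002, 0.0], [0.0, 0.001, -1.0]]
force: [-0.8, -0.3, -3.7]
opening: 0.295
grasp_force: 28.7
```

Run:
```python
from h import *
a=imaging.capture("top");b=imaging.capture("side")
np.save("pics/lt.npy",a);np.save("pics/ls.npy",b)
o=np.hstack([cv2.resize(a[140:240,150:250],None,fx=4,fy=4),cv2.resize(b[110:210,175:275],None,fx=4,fy=4)])
cv2.imwrite("pics/lift.png",o[:,:,::-1])
s=bot.read_state();print(s["position"],s["opening"]*87,s["grasp_force"],s["force"],s["moment"])
```

```text
[0.47189537 0.26177026 0.27590505] 25.66486132203645 28.73972919769585 [ 0.19569535 -0.26088537 -3.96758069] [ 0.01371499  0.15172622 -0.02461854]
```

View pics/lift.png

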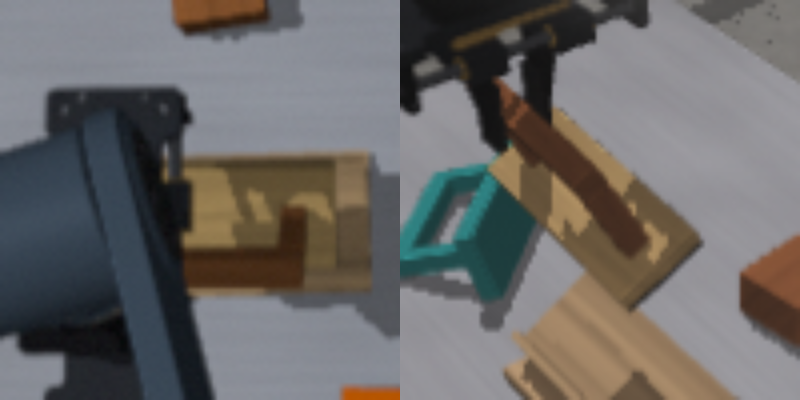

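The block is lifted clear (about 0.4 kg) but still tilted in the fingers, with the base towards +x. I'll turn +90° so that the base points away from the panel, then go to a point in front of the hook.

Emit:
drive_tool --deltas "0 4 -20 0 0.13; 0 8 -40 0 0.26; 0 12 -60 0 0.39; 0 16 -80 0 0.52; 0 20 -105 0 0.65; 0 24 -130 0 0.78; 0 30 -155 0 0.91; 0 36 -180 0 1.04; 0 42 -200 0 1.17; 0 48 -215 0 1.3; 0 48 -225 0 1.43; 0 48 -232 0 1.55"

```text
time_s: 11.1
position: [0.5202, 0.0292, 0.2753]
tcp_rot: [[-1.0, 0.019, -0.005], [0.019, 1.0, -0.0], [0.005, -0.0, -1.0]]
force: [0.8, 0.2, -3.6]
opening: 0.284
grasp_force: 28.9
```

Emit:
drive_tool --deltas "0 0 0 -20 0; 0 0 0 -45 0; 0 0 0 -70 0; 0 0 0 -90 0; 0 0 0 -105 0; 0 0 0 -105 0; 0 0 0 -105 0"

```text
time_s: 11.8
position: [0.5207, 0.0303, 0.1715]
tcp_rot: [[-1.0, 0.023, -0.003], [0.023, 1.0, 0.0], [0.003, 0.0, -1.0]]
force: [0.1, -0.2, -3.9]
opening: 0.284
grasp_force: 28.9
```

Run:
```python
from h import *
a=imaging.capture("top");b=imaging.capture("side")
np.save("pics/ht.npy",a);np.save("pics/hs.npy",b)
o=np.hstack([cv2.resize(a[110:230,240:410],None,fx=2.35,fy=4),cv2.resize(b[130:250,210:310],None,fx=4,fy=4)])
cv2.imwrite("pics/pre.png",o[:,:,::-1])
s=bot.read_state();print(s["position"],s["tcp_rot"][:,1],s["opening"]*87,s["force"],s["moment"])
```

```text
[0.52184195 0.03015811 0.17290002] [ 2.26451695e-02  9.99743524e-01 -2.86228084e-04] 24.436134009041982 [-0.63962013 -0.23329287 -4.12778259] [-0.06547763  0.02600453  0.01505613]
```

View pics/pre.png

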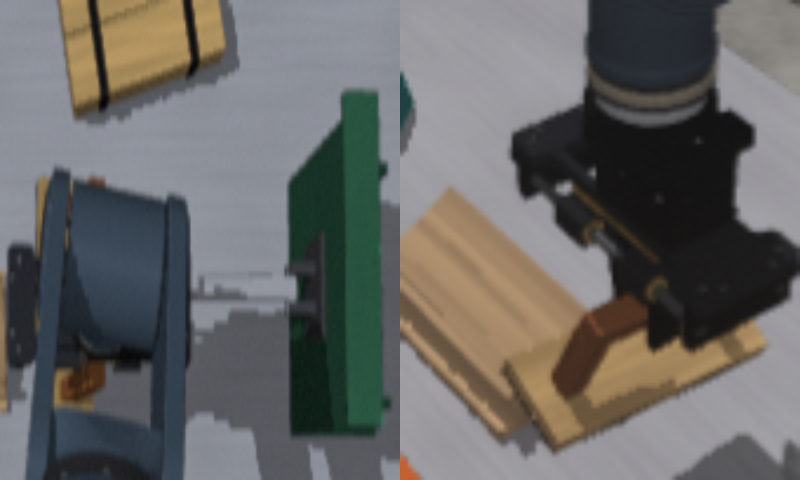

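Emit:
drive_tool --deltas "0 0 -25 -1 0; 0 0 -50 -2 0; 0 0 -75 -2 0; 0 0 -100 -2 0; 0 0 -120 -2 0; 0 0 -135 -2 0; 0 0 -144 -2 0; 0 0 -144 -2 0; 0 0 -144 -2 0"

```text
time_s: 12.8
position: [0.5212, -0.1131, 0.1706]
tcp_rot: [[-1.0, 0.023, -0.0], [0.023, 1.0, 0.001], [0.0, 0.001, -1.0]]
force: [-0.6, 1.1, -4.0]
opening: 0.281
grasp_force: 28.9
```

Emit:
drive_tool --deltas "0 0 0 -6 0; 0 0 0 -12 0; 0 0 0 -18 0; 0 0 0 -24 0; 0 0 0 -29 0; 0 0 0 -33 0; 0 0 0 -33 0; 0 0 0 -33 0"

```text
time_s: 13.6
position: [0.5214, -0.1138, 0.1375]
tcp_rot: [[-1.0, 0.023, -0.0], [0.023, 1.0, 0.0], [0.0, 0.0, -1.0]]
force: [0.1, 0.4, -3.8]
opening: 0.285
grasp_force: 28.8
```

No contact yet, so I go lower in small steps.

Emit:
drive_tool --deltas "0 0 0 -1 0; 0 0 0 -2 0; 0 0 0 -3 0; 0 0 0 -3 0; 0 0 0 -3 0"

```text
time_s: 14.1
position: [0.5215, -0.1138, 0.1347]
tcp_rot: [[-1.0, 0.023, 0.0], [0.023, 1.0, -0.0], [-0.0, -0.0, -1.0]]
force: [0.7, -0.2, -3.2]
opening: 0.278
grasp_force: 28.8
```

Emit:
drive_tool --deltas "0 0 0 -1 0; 0 0 0 -2 0; 0 0 0 -3 0; 0 0 0 -3 0; 0 0 0 -3 0"

```text
time_s: 14.6
position: [0.5214, -0.1137, 0.1313]
tcp_rot: [[-1.0, 0.023, -0.0], [0.023, 1.0, 0.0], [0.0, 0.0, -1.0]]
force: [-0.4, -0.5, -4.2]
opening: 0.23
grasp_force: 29.6
```

The bar has squared up (opening 20 mm). I keep lowering until the hook takes the weight.

Emit:
drive_tool --deltas "0 0 0 -1 0; 0 0 0 -2 0; 0 0 0 -3 0; 0 0 0 -3 0; 0 0 0 -3 0"

```text
time_s: 15.1
position: [0.5213, -0.1137, 0.129]
tcp_rot: [[-1.0, 0.023, 0.0], [0.023, 1.0, -0.0], [-0.0, -0.0, -1.0]]
force: [-1.4, 0.3, 3.4]
opening: 0.233
grasp_force: 29.6
```

Run:
```python
from h import *
a=imaging.capture("top");b=imaging.capture("side")
o=np.hstack([cv2.resize(a[120:220,270:370],None,fx=4,fy=4),cv2.resize(b[200:300,290:390],None,fx=4,fy=4)])
cv2.imwrite("pics/on.png",o[:,:,::-1])
s=bot.read_state();print(s["position"],s["opening"]*87,s["force"],s["moment"])
```

```text
[ 0.52129956 -0.11374403  0.1289437 ] 20.007606510106584 [-2.1774952  -0.44655746  3.82861947] [ 0.00916045  0.34752871 -0.01192714]
```

View pics/on.png

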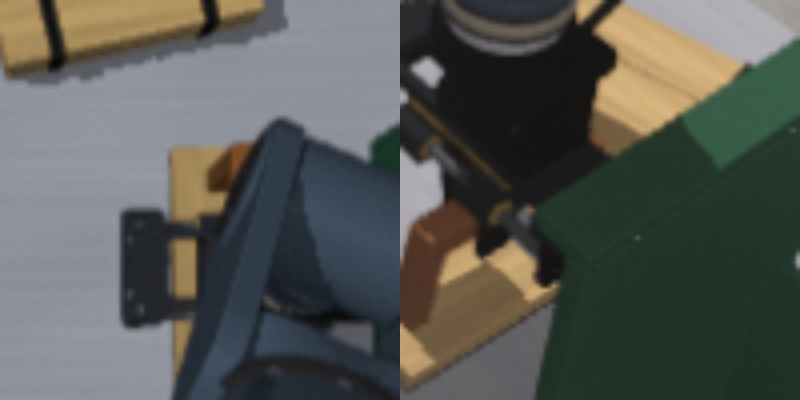

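The block is on the hook: the force swung from −4 to +3.8 N. The view shows the block square and the gripper clear of the cap. I release now.

Emit:
drive_tool --deltas "24 0 0 0 0; 26 0 0 0 0; 30 0 0 0 0; 34 0 0 0 0; 38 0 0 0 0; 38 0 0 0 0; 38 0 0 0 0; 38 0 0 0 0; 38 0 0 0 0; 38 0 0 0 0; 38 0 0 0 0; 38 0 0 0 0"

```text
time_s: 16.4
position: [0.5214, -0.1137, 0.1286]
tcp_rot: [[-1.0, 0.023, 0.0], [0.023, 1.0, 0.0], [-0.0, 0.0, -1.0]]
force: [-0.3, 0.1, -0.1]
opening: 0.438
grasp_force: 0.0
```

Emit:
drive_tool --deltas "38 0 0 5 0; 38 0 0 10 0; 38 0 0 16 0; 38 0 0 24 0; 38 0 0 34 0; 38 0 0 50 0; 38 0 0 75 0; 38 0 0 105 0; 38 0 0 140 0; 38 0 0 180 0; 38 0 0 210 0; 38 0 0 210 0"

```text
time_s: 17.6
position: [0.5238, -0.1147, 0.3445]
tcp_rot: [[-1.0, 0.023, 0.011], [0.023, 1.0, -0.005], [-0.011, -0.005, -1.0]]
force: [0.2, 0.5, 1.1]
opening: 0.436
grasp_force: 0.0
```

Emit:
drive_tool --deltas "38 -10 40 0 0; 38 -20 80 0 0; 38 -30 120 0 0; 38 -40 160 0 0; 38 -50 200 0 0; 38 -60 240 0 0; 38 -70 280 0 0; 38 -80 320 0 0; 38 -90 340 0 0; 38 -90 340 0 0; 38 -90 340 0 0; 38 -90 340 0 0"

```text
time_s: 18.8
position: [0.4316, 0.2254, 0.3383]
tcp_rot: [[-1.0, 0.024, -0.0], [0.024, 1.0, -0.001], [0.0, -0.001, -1.0]]
force: [0.7, -0.3, 0.9]
opening: 0.434
grasp_force: 0.0
```

Run:
```python
from h import *
a=imaging.capture("top");b=imaging.capture("side")
for n in range(3): 
    imaging.capture("top")
c=imaging.capture("top");np.save("pics/et.npy",a)
print("motion",np.abs(a.astype(int)-c)[120:230,280:400].mean())
o=np.hstack([cv2.resize(a[110:230,285:385],None,fx=4,fy=4),cv2.resize(b[190:310,285:385],None,fx=4,fy=4)])
cv2.imwrite("pics/end.png",o[:,:,::-1])
print(bot.read_state()["time_s"])
```

```text
motion 1.363939393939394
19.1
```

View pics/end.png

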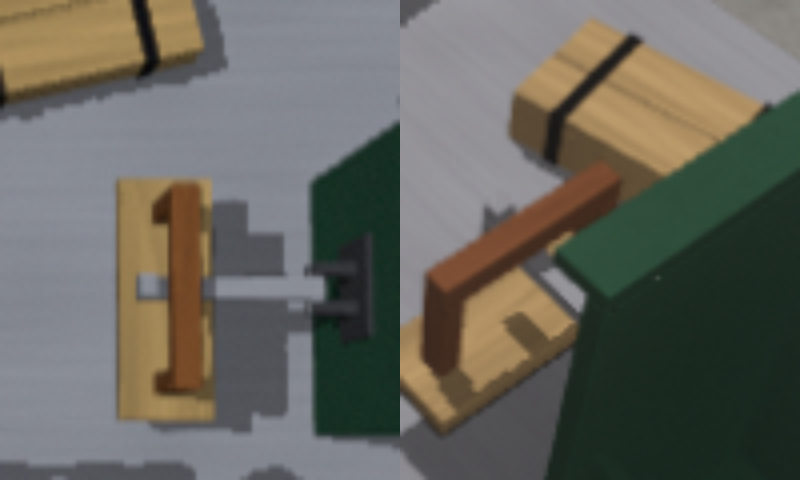

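The block hangs upright on the hook: the handle spans rows 155–207 (middle 181.3) and the hook is at row 182. I check that it is still, then hand in.

Emit:
drive_tool --deltas "38 0 0 0 0; 38 0 0 0 0; 38 0 0 0 0; 38 0 0 0 0; 38 0 0 0 0; 38 0 0 0 0; 38 0 0 0 0; 38 0 0 0 0"

```text
time_s: 19.9
position: [0.4314, 0.2263, 0.3386]
tcp_rot: [[-1.0, 0.023, 0.0], [0.023, 1.0, 0.0], [-0.0, 0.0, -1.0]]
force: [-0.1, 0.0, 0.2]
opening: 0.437
grasp_force: 0.0
```

Run:
```python
from h import *
a=np.load("pics/et.npy").astype(int);c=imaging.capture("top")
d=np.abs(a-c);m1,m2=d[150:220,310:345].mean(),d[90:130,270:330].mean();print(m1,m2)
if m1<1.6*m2: print(bot.hand_in())
```

```text
2.272925170068027 0.9598611111111112
```

Run:
```python
from h import *
for i in range(14):
    t=imaging.capture("top");h=cv2.cvtColor(t,cv2.COLOR_RGB2HSV)
    w=cv2.inRange(h,(15,80,60),(28,255,255))[150:220,305:345];b=cv2.inRange(h,(5,130,40),(14,255,255))[150:220,305:345]
    g=lambda m:np.round(np.argwhere(m).mean(0),2)
    print(g(w),g(b),end=" | ")
```

```text
[35.24 18.79] [31.64 25.29] | [35.87 18.76] [31.3  25.27] | [36.93 18.87] [31.07 25.27] | [35.81 18.71] [31.41 25.29] | [35.34 18.83] [31.27 25.31] | [35.7  18.77] [31.19 25.23] | [36.29 18.87] [31.37 25.31] | [36.49 18.86] [31.19 25.28] | [35.82 18.77] [31.2 25.3] | [34.97 18.83] [31.31 25.32] | [35.93 18.76] [31.26 25.26] | [36.62 18.86] [31.12 25.27] | [35.82 18.74] [31.44 25.26] | [34.99 18.81] [31.37 25.27] |
```

A small rocking of the block remains, so I let it die out; there is ample time.

Emit:
drive_tool --deltas "38 0 0 0 0; 38 0 0 0 0; 38 0 0 0 0; 38 0 0 0 0; 38 0 0 0 0; 38 0 0 0 0; 38 0 0 0 0; 38 0 0 0 0; 38 0 0 0 0; 38 0 0 0 0; 38 0 0 0 0; 38 0 0 0 0"

```text
time_s: 21.85
position: [0.4314, 0.2263, 0.3385]
tcp_rot: [[-1.0, 0.023, -0.0], [0.023, 1.0, -0.0], [0.0, -0.0, -1.0]]
force: [-0.8, 0.1, -0.7]
opening: 0.436
grasp_force: 0.0
```

Emit:
drive_tool --deltas "38 0 0 0 0; 38 0 0 0 0; 38 0 0 0 0; 38 0 0 0 0; 38 0 0 0 0; 38 0 0 0 0; 38 0 0 0 0; 38 0 0 0 0; 38 0 0 0 0; 38 0 0 0 0; 38 0 0 0 0; 38 0 0 0 0"

```text
time_s: 23.05
position: [0.4313, 0.2263, 0.3385]
tcp_rot: [[-1.0, 0.023, -0.0], [0.023, 1.0, 0.0], [0.0, 0.0, -1.0]]
force: [-0.1, -0.6, 0.9]
opening: 0.434
grasp_force: 0.0
```

Emit:
drive_tool --deltas "38 0 0 0 0; 38 0 0 0 0; 38 0 0 0 0; 38 0 0 0 0; 38 0 0 0 0; 38 0 0 0 0; 38 0 0 0 0; 38 0 0 0 0; 38 0 0 0 0; 38 0 0 0 0; 38 0 0 0 0; 38 0 0 0 0"

```text
time_s: 24.25
position: [0.4314, 0.2263, 0.3385]
tcp_rot: [[-1.0, 0.023, 0.0], [0.023, 1.0, -0.0], [-0.0, -0.0, -1.0]]
force: [0.1, -0.2, 0.5]
opening: 0.437
grasp_force: 0.0
```

Emit:
drive_tool --deltas "38 0 0 0 0; 38 0 0 0 0; 38 0 0 0 0; 38 0 0 0 0; 38 0 0 0 0; 38 0 0 0 0; 38 0 0 0 0; 38 0 0 0 0; 38 0 0 0 0; 38 0 0 0 0; 38 0 0 0 0; 38 0 0 0 0"

```text
time_s: 25.45
position: [0.4314, 0.2263, 0.3386]
tcp_rot: [[-1.0, 0.023, -0.0], [0.023, 1.0, -0.0], [0.0, -0.0, -1.0]]
force: [0.2, 0.2, 0.4]
opening: 0.44
grasp_force: 0.0
```

```bash
cat > osc.py <<'E'
from h import *
R=[]
for i in range(16):
    t=imaging.capture("top");h=cv2.cvtColor(t,cv2.COLOR_RGB2HSV)
    w=cv2.inRange(h,(15,80,60),(28,255,255))[150:220,305:345]
    R.append(np.argwhere(w).mean(0))
R=np.array(R);print(np.round(R[:,0],2),R.std(0),bot.read_state()["time_s"])
E
python3 osc.py
```

```text
[35.81 35.84 35.87 35.83 35.89 35.76 35.8  35.84 35.87 35.91 35.97 35.82
 35.86 35.83 35.93 35.77] [0.05299639 0.01967351] 26.25
```

Still now (variation 0.05 px), so I hand in.

```bash
python3 -c "
from rig import bot
print(bot.hand_in())"
```

```text
the job is handed in; nothing more can be done
None
```

The job is handed in at about 26 s: the hook was folded fully out first, and the push block now hangs on it near the middle of its handle, upright and still, with the arm clear and the slats, tin and offcut never touched.

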